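# Rotate the stock in a push-latch larder tray

## Robot

A 6-joint arm with a two-finger parallel gripper is mounted at the origin on a cart in front of the work surface, level with it; the furniture and walls round the work are solid. World frame = base frame: x ahead of the robot, y to its left, z up, the work surface at z = 0. Lengths are in m, angles in rad, forces in N, time in s.
With the tool pointing down it reaches from about 0.325 to 0.85 m from the base axis. Payload 4.4 kg.
Tool frame: the origin (TCP) lies at the very end of the fingers, on their centre line; the grasp point (between the pads) lies 19 mm behind it; z points along the fingers, y is the direction in which the jaws open and shut (so a half turn about z gives the same grasp; the last joint's range is limited). The gripper opens to 94 mm and grips with 3 to 60 N. Pads are 16 mm wide; open, the fingers measure 119 mm over their backs; the gripper's body (75 mm by 177 mm) begins 78 mm behind the grasp point.
Start: joints at [1.165, 0.207, 1.542, -0, 1.393, -0.15], TCP at [0.145, 0.556, 0.205] pointing down, gripper open.
Joint ranges: [-2.73, 2.73], [-0.86, 2.22], [0.23, 2.46], [-1.11, 4.25], [0.08, 2.63], [-2.82, 2.82]. Speed limits (rad/s): [2.79, 2.79, 3.14, 3.14, 3.14, 3.14].

## Interface

Orientations are given as a 3x3 rotation matrix whose columns are the frame's x, y, z axes.
In Python, from plant import monitor, viewer, job gives the robot as it stands.
- The arm moves only by the tool send_rows, never from a script. Its argument "increments" is one flat list of numbers, 7 for each row, row after row: the opening, from -1 (shut) to 1 (fully open), then the shift along the world's x, y, z in cm, then the turn, a rotation vector about the world's x, y, z in rad. In form: [hand, tx, ty, tz, wx, wy, wz, hand, tx, ty, tz, wx, wy, wz, ...]. A call has 1 to 10 rows; each row shifts and turns the commanded pose from where the row before left it; what a row does not reach is not made up. A row lasts 1/8 s, in which the tool goes at most 62.5 mm and 10.7 degrees, less where a joint would pass 70% of its speed; a pose out of reach is approached as far as the arm can. A call with a gripper value outside its range is refused whole. The fingers move at their own pace and stop on an object; "squeeze" is the grip in N (left out, the last holds). Time passes only in rows, so rows that do not move let the fingers close. It gives the time, the measured TCP pose, the force and the opening at its end, in the units of the state.
- monitor.get_state(): the state, without advancing time (a new reading comes with each control period).
- viewer.snapshot(name): name is "side" or "top" or "wrist"; returns a dict with "frame" (420x560x3 uint8, red, green, blue), "camera_matrix" (3x3 intrinsics, pixels), "dist" ([k1, k2, p1, p2, k3] as OpenCV has them; the pictures are not rectified), "camera_from_world" (4x4, takes a point from world to camera coordinates); the wrist camera has in their place "tool_from_camera" (4x4, takes a point from camera to tool coordinates, whose origin is the TCP and whose axes are the flange's). Camera axes: x right, y up, looking along -z (the intrinsics and any distortion apply to the point x, -y, -z); pixel columns grow to the right and rows downward; lengths in m; the calibration is good to about 2 mm. A picture is of the moment at which its call begins: read the wrist's pose just before it. There is no depth.
- job.hand_in(): hands the job in, once; it reports no verdict.
The state is a dict: "t": time; "q": joint angles; "qvel": joint speeds; "joint_torque": joint torques, N m; "tcp_pos": TCP position; "eef_rot": TCP orientation; "ft_force": force on the tool from outside, world axes, zero at the start; "moment": the same for the moment, N m; "grip_width": finger opening in m.
Only numpy, scipy, OpenCV 4.12 (cv2) and the standard library are available. Lean on these libraries where they do the work, as an engineer would, in place of code of your own. Each camera call takes 0.05 s, during which the arm holds its last target.

## Task

The pull-out tray in the little wooden larder is held shut by a push-push latch: press its front in until the latch trips and it springs out, then draw it fully out. Bring the old narrow tin at the back of its lane forward to the front stop, stand the new tin of the same kind, which is on the worktop, behind it in the same lane, and push the tray home until it latches shut. Keep both tins upright and leave the wide tin in its lane and everything else undisturbed.

Things in the scene. Friction and masses are not known exactly. Their poses are not given: they have to be found in the camera images.
- larder: Low open-fronted wooden larder unit, fixed on the worktop, 186 deep x 256 wide x 227 mm high, a wire gallery round the back of its top up to 260. Origin: on the worktop, on its middle line, 103 behind the front edge of the top board, 83 before its rear; x points into the unit (away from the robot at yaw 0), z up. Side panels 12 thick, front at x = -100.
- board_edge (a point): Middle of the lower front edge of the larder's top board, 215 mm above the worktop; axes as the larder's. Jars and a carton stand on the board behind it, so an upright gripper has no room above what lies near or behind this edge; tilt it with its body towards the robot.
- tray (a joint): Pull-out tray, sliding on the larder's x. 0 = latched shut, + = metres out towards the robot (stop 0.145), - = pressed in (stop -0.010). Latched, pulling does not move it. Pressed to the stop (trips at -0.008, 10 to 14 N) and let go, it springs out to 0.03 to 0.05; from there it runs freely (1 to 5 N). Pushed back to the stop (spring over the last 35 mm, up to 14 N) and let go, it latches at 0.
- tray_stop (a point): Moves with the tray: middle of its width, on the tray floor (30 mm above the worktop), inner face of the front stop (rail 14 high); axes as the larder's, x to the tray's back. Tray shut: x = -82 in the larder frame. Floor 140 long, 200 wide, side walls 24 high; a divider 12 high at y = 0 parts two lanes with centre lines at y = +57.5 and -57.5.
- tray_back (a point): Moves with the tray: on the floor at the inner face of the tray's back wall (34 high), middle of its width, 140 mm behind tray_stop; axes the same. Only with the tray fully out do the backs of the lanes come clear of the top board: then this point is 16 mm inside board_edge.
- tray_lip (a point): Moves with the tray: middle of the top edge of its front, 85 mm above the worktop, 42 in front of tray_stop. The front is a board 222 wide, 8 thick: upright to 47 above the worktop (outer face 20 in front of tray_stop), above that a lip 46 long leaning out 35 degrees towards the robot, to push and pull by (hook or pinch it). Behind the middle of the lip is free room.
- tin_old: Narrow food tin, upright cylinder 57 mm diameter, 72 high, about 0.18 kg, standing at the back of one of the two lanes (either one). Origin: centre of its underside, z up.
- tin_new: The new tin, same kind and size as tin_old (57 diameter, 72 high), standing on the worktop left or right of the larder. Origin: centre of its underside, z up.
- tin_wide: Wide tin, 75 mm diameter, 58 high, standing at the back of the other lane; it stays there. Origin: centre of its underside.
- spice_1: Spice jar with black cap, 41 diameter x 105, on the larder's top board near the front. Origin: centre of underside.
- spice_3: Spice jar with dark cap, 41 diameter x 105, on the top board near the front. Origin: centre of underside.
- tea_box: Red gabled carton, 71 x 134 (along its y) x 150 high, on the top board. Origin: centre of underside.
- mug: Spotted white mug, 82 diameter x 91 high with its handle towards its -y (117 over all in y), on the worktop. Origin: underside, middle of its extents.
- timer: Round kitchen timer, 62 diameter x 62 high, on the worktop. Origin: centre of underside.
- sardine_tin: Flat oblong tin, 63 x 105 (along its y) x 25 high, on the worktop left of the larder. Origin: centre of underside.
- lemon: Lemon, 71 x 53 x 51 high, on the worktop near left. Origin: underside.
- lime: Lime, 60 x 48 x 48 high, on the worktop to the right. Origin: underside.

How it is judged:
By the outcome, as a careful person would: the job done as asked, in the order asked, and still so for the second after the job is handed in, with the robot touching nothing.
It also fails if it takes over 72 s, if anything falls off the work surface, if the arm or the gripper's body presses on something with over 40 N, if the wrist force passes 120 N, or if a joint passes its speed limit or range.

## Working session

There is one attempt and no reset: what is moved stays moved. The work goes in short steps, Python scripts to look and compute and a tool call to move; the robot and the scene stay as the last step left them, time stands still between calls to the robot, and variables do not carry over. Pictures are saved under pics/ and viewed, and the job is handed in when it is done.

Besides the shell and the picture viewer there is one more tool, called as name(argument=value, ...), one argument or row to a line, values as JSON. send_rows: Moves the arm, as the interface text tells. Its arguments: {"type":"object","properties":{"increments":{"type":"array","items":{"type":"number"}},"squeeze":{"type":"number"}},"required":["increments"]}

```bash
mkdir -p pics; ls
cat > h.py <<'E'
import numpy as np, cv2
from plant import monitor, viewer, job
def snap(n,f):
    st=monitor.get_state(); s=viewer.snapshot(n)
    cv2.imwrite('pics/'+f+'.png',s['frame'][:,:,::-1]); 
    K=np.array(s['camera_matrix']);d=np.array(s['dist'])
    if n=='wrist':
        T=np.eye(4);T[:3,:3]=st['eef_rot'];T[:3,3]=st['tcp_pos']
        wc=T@np.array(s['tool_from_camera'])
    else: wc=np.linalg.inv(np.array(s['camera_from_world']))
    np.savez('pics/'+f+'.npz',K=K,d=d,wc=wc)
    return s['frame']
def ray(f,u,v):
    c=np.load('pics/'+f+'.npz')
    p=cv2.undistortPoints(np.array([[[u,v]]],float),c['K'],c['d'])[0,0]
    r=c['wc'][:3,:3]@np.array([p[0],-p[1],-1]); return c['wc'][:3,3],r
def onz(f,u,v,z):
    o,r=ray(f,u,v); return o+r*(z-o[2])/r[2]
def proj(f,P):
    c=np.load('pics/'+f+'.npz'); w=np.linalg.inv(c['wc'])
    p=w[:3,:3]@np.array(P)+w[:3,3]
    return cv2.projectPoints(np.array([[p[0],-p[1],-p[2]]]),np.zeros(3),np.zeros(3),c['K'],c['d'])[0].ravel()
def show(f,s=1.4):
    i=cv2.imread('pics/'+f+'.png'); cv2.imwrite('pics/'+f+'_b.png',cv2.resize(i,None,fx=s,fy=s))
E
python3 - <<'E'
from h import *
for n in ['side','top','wrist']: snap(n,n+'0'); print(n,np.load('pics/'+n+'0.npz')['wc'][:3].round(3))
print(monitor.get_state())
E
```

```text
pics
side [[ 0.508  0.417 -0.754 -0.482]
 [-0.861  0.231 -0.453 -0.636]
 [-0.015  0.879  0.477  0.835]]
top [[-0.367  0.745 -0.558 -0.27 ]
 [-0.93  -0.284  0.234  0.345]
 [ 0.016  0.604  0.797  1.414]]
wrist [[ 0.251 -0.927 -0.279  0.063]
 [ 0.968  0.24   0.074  0.579]
 [-0.002 -0.288  0.958  0.385]]
{'t': 0.15, 'q': array([ 1.16547219e+00,  2.07267379e-01,  1.54263690e+00, -3.24366038e-05,
        1.39349249e+00, -1.50526430e-01]), 'qvel': array([-2.48920580e-05, -1.68572954e-03, -4.36467491e-03,  6.07339957e-04,
       -5.48141697e-04, -1.08325333e-03]), 'joint_torque': array([ 7.81382340e-06, -3.71312571e+01, -2.81810921e+01,  6.97403052e-02,
        3.27189232e-02, -9.08795846e-05]), 'tcp_pos': array([0.14471106, 0.5558347 , 0.20452779]), 'eef_rot': array([[-9.67715671e-01,  2.52043480e-01, -6.82052351e-04],
       [ 2.52044289e-01,  9.67714258e-01, -1.67052770e-03],
       [ 2.38986171e-04, -1.78850323e-03, -9.99998372e-01]]), 'ft_force': array([ 0.18180914, -0.50429507, -0.54603546]), 'moment': array([ 0.00310777, -0.01788346, -0.04474998]), 'grip_width': 0.09393818660967526}
```

View pics/side0.png

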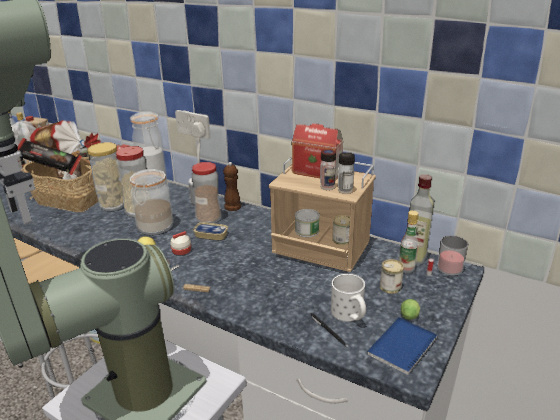

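View pics/top0.png

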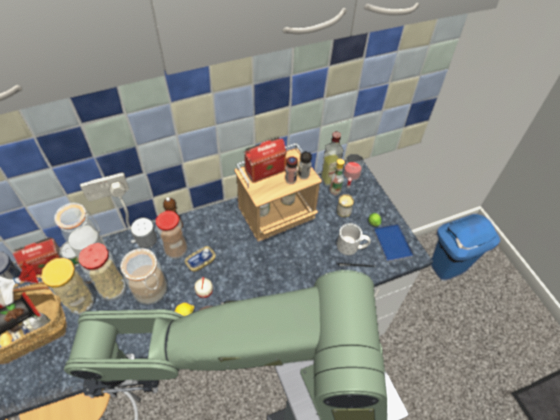

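View pics/wrist0.png

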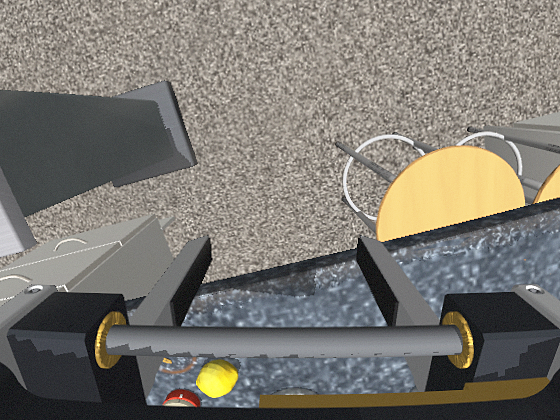

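Run:
```python
import cv2
i=cv2.imread('pics/side0.png')[110:330,250:480]; cv2.imwrite('pics/side0c.png',cv2.resize(i,None,fx=2.6,fy=2.6,interpolation=cv2.INTER_CUBIC)); 
i=cv2.imread('pics/top0.png')[130:270,220:420]; cv2.imwrite('pics/top0c.png',cv2.resize(i,None,fx=4,fy=4,interpolation=cv2.INTER_CUBIC))
```

```text
(no output)
```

View pics/side0c.png

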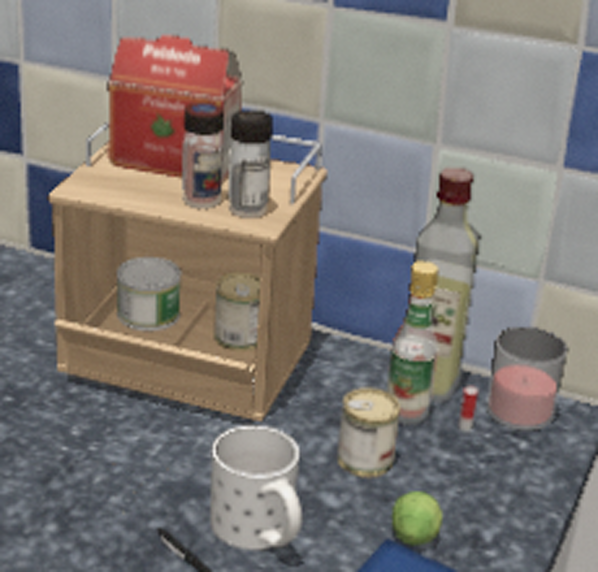

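View pics/top0c.png

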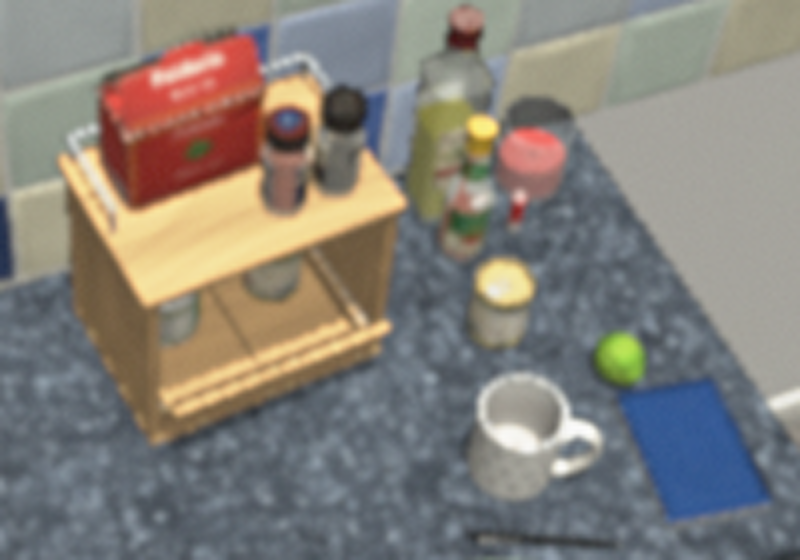

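Run:
```python
from h import *
S=lambda x,y,z:onz('side0',250+x/2.6-.3,110+y/2.6-.3,z).round(4)
T=lambda x,y,z:onz('top0',220+x/4-.4,130+y/4-.4,z).round(4)
print('FL',S(52,197,.227),T(150,305,.227))
print('FR',S(270,240,.227),T(405,203,.227))
print('BR',S(327,172,.227))
print('BL',T(62,160,.227))
print('base FL',S(60,375,0),T(155,440,0)); print('base FR',S(262,417,0))
print('new rim', S(370,405,.072),T(504,277,.072))
print('new base', S(368,462,0),T(500,338,0))
print('mug',S(256,450,.091),T(524,402,.091))
```

```text
FL [0.5887 0.0441 0.227 ] [0.591  0.0487 0.227 ]
FR [ 0.6093 -0.1978  0.227 ] [ 0.6173 -0.1999  0.227 ]
BR [ 0.7896 -0.1882  0.227 ]
BL [0.7724 0.0659 0.227 ]
base FL [0.5917 0.0422 0.    ] [0.6031 0.0431 0.    ]
base FR [ 0.6279 -0.1936  0.    ]
new rim [ 0.6041 -0.3191  0.072 ] [ 0.6138 -0.3208  0.072 ]
new base [ 0.6067 -0.3232  0.    ] [ 0.5936 -0.3175  0.    ]
mug [ 0.4551 -0.2587  0.091 ] [ 0.4658 -0.2625  0.091 ]
```

send_rows(
  increments=[1,1.8,-4.6,0.5,0,0,0.087,1,1.8,-4.6,0.5,0,0,0.087,1,1.8,-4.6,0.5,0,0,0.087,1,1.8,-4.6,0.5,0,0,0.087,1,1.8,-4.6,0.5,0.01,-0.105,0,1,1.8,-4.6,0.5,0.01,-0.105,0,1,1.8,-4.6,0.5,0.01,-0.105,0,1,1.8,-4.6,0.5,0.01,-0.105,0,1,1.8,-4.6,0.5,0.01,-0.105,0,1,1.8,-4.6,0.5,0,0,0],
)

```text
t: 1.4
tcp_pos: [0.3286, 0.1043, 0.25]
eef_rot: [[-0.867, -0.095, 0.49], [-0.083, 0.995, 0.045], [-0.492, -0.001, -0.871]]
ft_force: [0.5, 0.5, -0.4]
grip_width: 0.094
```

send_rows(
  increments=[1,1.8,-4.6,0,0,0,0,1,1.8,-4.6,0,0,0,0,1,1.8,-4.6,0,0,0,0,1,1.8,-4.6,0,0,0,0,1,0,0,0,0,0,0,1,0,0,0,0,0,0],
)

```text
t: 2.15
tcp_pos: [0.4005, -0.0744, 0.2533]
eef_rot: [[-0.866, -0.092, 0.492], [-0.08, 0.996, 0.045], [-0.494, -0.0, -0.869]]
ft_force: [0.5, 0.6, -0.2]
grip_width: 0.0938
```

Run:
```python
from h import *
snap('wrist','w1');show('w1');s=monitor.get_state();print(s['tcp_pos'],s['eef_rot'],s['q'],s['t'])
```

```text
[ 0.40055643 -0.07381061  0.25351476] [[-8.65084504e-01 -9.29764590e-02  4.92934254e-01]
 [-8.11280728e-02  9.95668065e-01  4.54240139e-02]
 [-4.95022259e-01 -6.95195541e-04 -8.68880015e-01]] [-0.72150832 -0.62107079  2.20811174  0.39480396  1.20877435 -2.46190644] 2.2
```

View pics/w1_b.png

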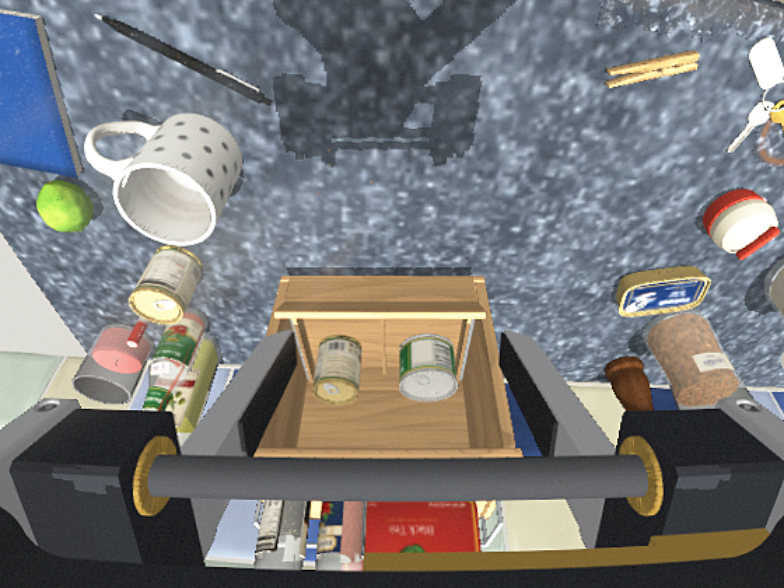

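Run:
```python
import cv2
i=cv2.imread('pics/w1.png')[180:340,170:370]; cv2.imwrite('pics/w1c.png',cv2.resize(i,None,fx=4,fy=3.7,interpolation=cv2.INTER_CUBIC)); 
i=cv2.imread('pics/w1.png')[160:250,70:170]; cv2.imwrite('pics/w1d.png',cv2.resize(i,None,fx=5,fy=5,interpolation=cv2.INTER_CUBIC));
```

```text
(no output)
```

View pics/w1c.png

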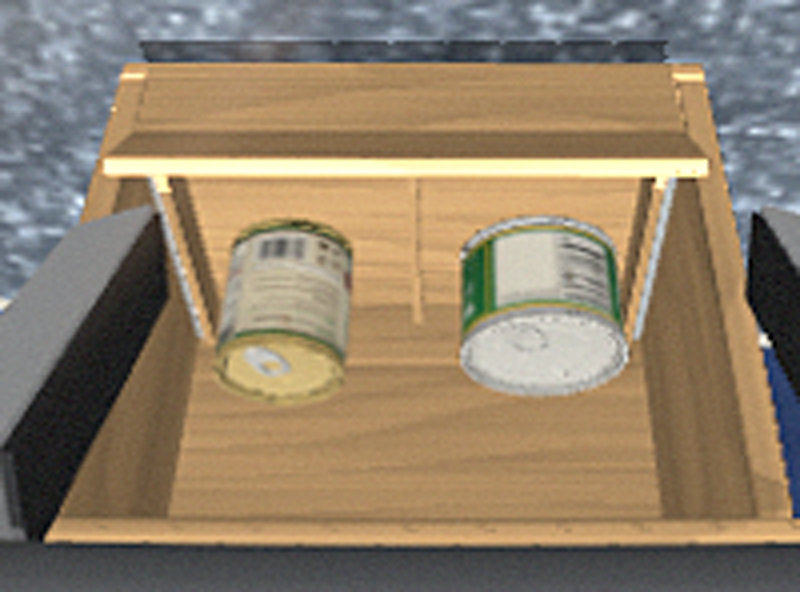

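View pics/w1d.png

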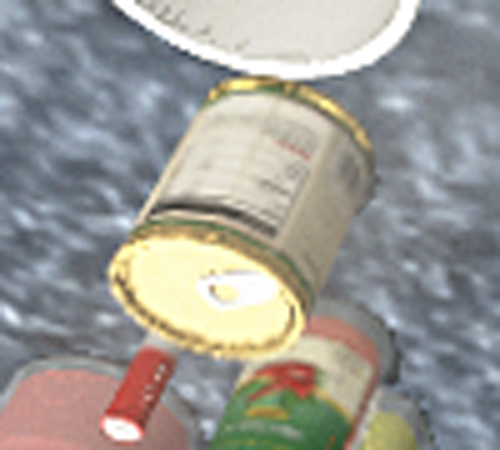

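Run:
```python
from h import *
C=lambda x,y,z:onz('w1',170+x/4-.4,180+y/3.7-.4,z).round(4)
D=lambda x,y,z:onz('w1',70+x/5-.4,160+y/5-.4,z).round(4)
R,L=C(104,158,.085),C(708,158,.085); print('lip',R,L,np.hypot(*(L-R)[:2]),(R+L)/2, np.arctan2(-(L-R)[0],(L-R)[1]))
R,L=C(118,66,0),C(702,66,0);print('basefront',R,L,np.hypot(*(L-R)[:2]),(R+L)/2)
R,L=C(45,542,.215),C(795,542,.215);print('board215',R,L,np.hypot(*(L-R)[:2]),(R+L)/2)
print('old top',C(281,368,.102), C(216,368,.102),C(346,368,.102)); print('wide top',C(544,352,.088),C(461,352,.088),C(628,352,.088))
print('div front',C(415,180,.042),'div back',C(419,320,.042))
print('new top',D(207,290,.072),D(110,270,.072),D(305,320,.072))
R=onz('w1',187.1,322,.227);L=onz('w1',373,323,.227);print(R,L)
```

```text
lip [ 0.5867 -0.1843  0.085 ] [0.5663 0.0338 0.085 ] 0.21905198013257035 [ 0.5765  -0.07525  0.085  ] 0.09326372508545379
basefront [ 0.6228 -0.1992  0.    ] [ 0.5995  0.0516 -0.    ] 0.2518799912656819 [ 0.61115 -0.0738   0.     ]
board215 [ 0.6435 -0.1856  0.215 ] [0.6197 0.058  0.215 ] 0.24475988233368634 [ 0.6316 -0.0638  0.215 ]
old top [ 0.7133 -0.1202  0.102 ] [ 0.7162 -0.1483  0.102 ] [ 0.7105 -0.0922  0.102 ]
wide top [ 0.7117 -0.0051  0.088 ] [ 0.7151 -0.0419  0.088 ] [0.7085 0.0322 0.088 ]
div front [ 0.6428 -0.0683  0.042 ] div back [ 0.762  -0.0583  0.042 ]
new top [ 0.6043 -0.3176  0.072 ] [ 0.5978 -0.3452  0.072 ] [ 0.6158 -0.2907  0.072 ]
[ 0.59809417 -0.16843965  0.227     ] [0.58040656 0.04931304 0.227     ]
```

send_rows(
  increments=[-1,2.0,-0.1,-4.0,0,0,0,-1,2.5,-0.1,-4.0,0,0,0,-1,2.5,-0.1,-4.0,0,0,0,-1,3.0,-0.1,-4.0,0,0,0,-1,3.0,-0.1,-4.3,0,0,0,-1,2.0,0,0,0,0,0,-1,0,0,0,0,0,0,-1,0,0,0,0,0,0],
  squeeze=20,
)

```text
t: 3.2
tcp_pos: [0.551, -0.0787, 0.052]
eef_rot: [[-0.864, -0.094, 0.495], [-0.083, 0.996, 0.045], [-0.497, -0.002, -0.868]]
ft_force: [-0.1, -0.2, 0.6]
grip_width: 0.0175
```

Run:
```python
from h import *
snap('wrist','w2');snap('side','s2')
i=cv2.imread('pics/s2.png')[110:330,250:480]; cv2.imwrite('pics/s2c.png',cv2.resize(i,None,fx=2.6,fy=2.6,interpolation=cv2.INTER_CUBIC)); 
s=monitor.get_state();print(s['tcp_pos'],s['q'],s['t'],s['ft_force'])
```

```text
[ 0.55080855 -0.07946889  0.05217004] [-0.46376057  0.11571646  2.13063072  0.56343217  0.5098908  -2.57059667] 3.3 [-0.97902592 -0.41437664 -0.35227233]
```

View pics/w2.png

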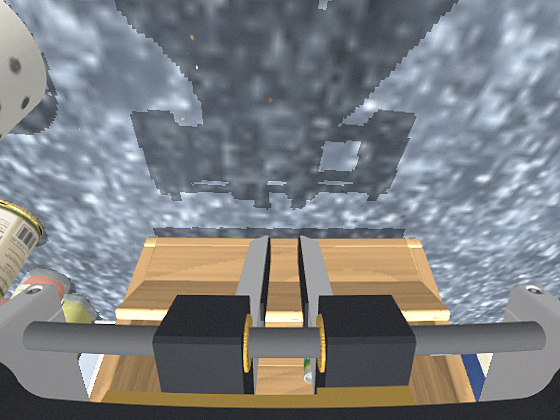

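View pics/s2c.png

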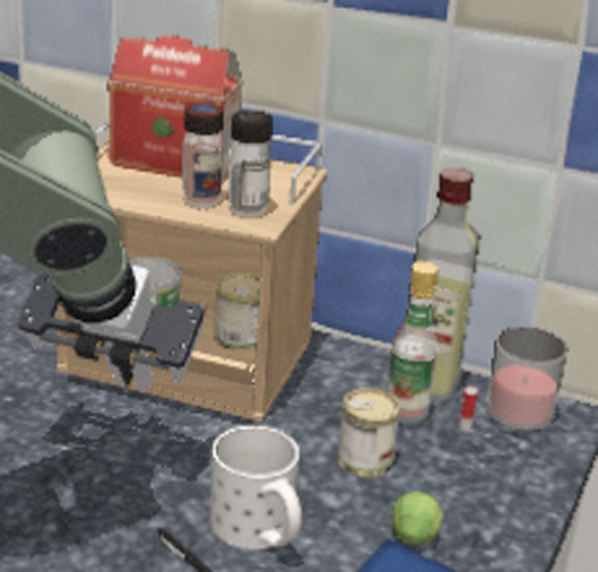

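send_rows(
  increments=[-1,1.5,0.15,0,0,0,0,-1,1.5,0.15,0,0,0,0,-1,0.5,0.05,0,0,0,0,-1,0.5,0.05,0,0,0,0,-1,0,0,0,0,0,0],
)

```text
t: 3.92
tcp_pos: [0.5882, -0.0748, 0.0482]
eef_rot: [[-0.868, -0.094, 0.488], [-0.081, 0.996, 0.047], [-0.49, 0.001, -0.872]]
ft_force: [-7.4, -1.7, 0.5]
grip_width: 0.0007
```

send_rows(
  increments=[-1,0.5,0.05,0,0,0,0,-1,0.5,0.05,0,0,0,0,-1,0,0,0,0,0,0],
)

```text
t: 4.3
tcp_pos: [0.5973, -0.0736, 0.0474]
eef_rot: [[-0.869, -0.094, 0.486], [-0.081, 0.996, 0.047], [-0.488, 0.002, -0.873]]
ft_force: [-8.1, -1.2, -0.5]
grip_width: 0.0001
```

send_rows(
  increments=[-1,0.3,0.03,0,0,0,0,-1,0.2,0.02,0,0,0,0,-1,0,0,0,0,0,0],
)

```text
t: 4.68
tcp_pos: [0.599, -0.0722, 0.0451]
eef_rot: [[-0.872, -0.095, 0.481], [-0.081, 0.995, 0.05], [-0.483, 0.004, -0.876]]
ft_force: [-16.7, -3.0, 0.8]
grip_width: 0.0004
```

send_rows(
  increments=[-1,-2.5,-0.25,0,0,0,0,-1,-4,-0.4,0,0,0,0,-1,-3,-0.3,1,0,0,0,-1,0,0,4,0,0,0,-1,0,0,2,0,0,0,-1,0,0,0,0,0,0],
)

```text
t: 5.42
tcp_pos: [0.513, -0.0851, 0.1235]
eef_rot: [[-0.863, -0.092, 0.498], [-0.082, 0.996, 0.042], [-0.499, -0.005, -0.866]]
ft_force: [-0.5, 0.4, -0.4]
grip_width: 0.0005
```

Run:
```python
from h import *
snap('wrist','w3');show('w3')
s=monitor.get_state();print(s['tcp_pos'],s['q'],s['t'],s['ft_force'])
```

```text
[ 0.5117969  -0.08438094  0.12171733] [-0.52591226 -0.11425786  2.17056831  0.4594966   0.7006879  -2.48594945] 5.475 [-0.63829256 -0.61631102 -0.47604021]
```

View pics/w3_b.png

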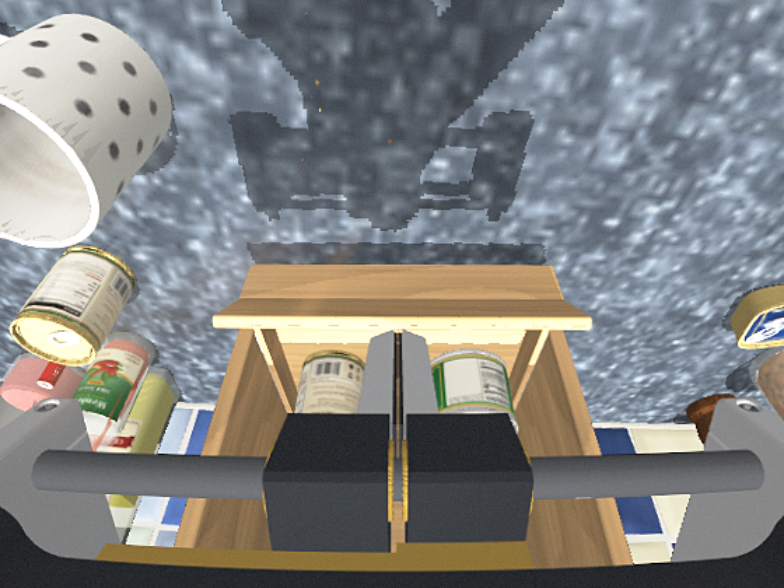

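Run:
```python
from h import *
R=onz('w3',214/1.4,319/1.4,.085);L=onz('w3',592/1.4,319/1.4,.085)
print(R,L,(R+L)/2,np.hypot(*(L-R)[:2]),np.arctan2(-(L-R)[0],(L-R)[1]))
```

```text
[ 0.55157499 -0.18721344  0.085     ] [0.53008082 0.03086942 0.085     ] [ 0.5408279  -0.07817201  0.085     ] 0.21913952084832672 0.0982423581295503
```

send_rows(
  increments=[-1,2.0,0.4,0,0,0,0,-1,1.9,0.3,0,0,0,0,-1,0,0,0,0,0,0,-1,1.9,0.2,-3.3,0,0,0,-1,1.9,0.2,-3.3,0,0,0,-1,0,0,0,0,0,0],
)

```text
t: 6.22
tcp_pos: [0.5848, -0.0714, 0.0503]
eef_rot: [[-0.869, -0.092, 0.486], [-0.079, 0.996, 0.048], [-0.488, 0.003, -0.873]]
ft_force: [-0.2, -0.0, -0.5]
grip_width: 0.0005
```

send_rows(
  increments=[-1,-0.5,-0.05,0.4,0,0,0,-1,-0.8,-0.07,0,0,0,0,-1,-1.0,-0.1,0,0,0,0,-1,-1.5,-0.14,0,0,0,0,-1,-1.5,-0.14,0,0,0,0,-1,-1.5,-0.14,0,0,0,0,-1,-1.5,-0.14,0,0,0,0,-1,-1.0,-0.09,0,0,0,0],
)

```text
t: 7.22
tcp_pos: [0.4957, -0.0826, 0.0611]
eef_rot: [[-0.863, -0.09, 0.497], [-0.08, 0.996, 0.042], [-0.499, -0.003, -0.867]]
ft_force: [2.5, 0.8, 5.8]
grip_width: 0.0
```

send_rows(
  increments=[-1,-1.0,-0.09,-0.2,0,0,0,-1,-1.0,-0.09,-0.2,0,0,0,-1,-0.6,-0.06,0,0,0,0,-1,0,0,0,0,0,0],
)

```text
t: 7.72
tcp_pos: [0.4719, -0.0863, 0.0584]
eef_rot: [[-0.861, -0.088, 0.501], [-0.079, 0.996, 0.04], [-0.502, -0.005, -0.865]]
ft_force: [7.4, 1.3, 5.7]
grip_width: 0.0004
```

send_rows(
  increments=[-1,-0.6,-0.06,0,0,0,0,-1,0,0,0,0,0,0],
)

```text
t: 7.98
tcp_pos: [0.4697, -0.0886, 0.0615]
eef_rot: [[-0.858, -0.086, 0.507], [-0.078, 0.996, 0.037], [-0.508, -0.008, -0.861]]
ft_force: [18.4, 3.7, 5.3]
grip_width: 0.0008
```

send_rows(
  increments=[-1,1.5,0.14,0,0,0,0,-1,0,0,0,0,0,0,-1,-1.9,-0.2,3.3,0,0,0,-1,-2,-0.2,4,0,0,0,-1,-2,-0.2,5,0,0,0,0.7,-1,0,5,0,0,0,0.7,-1,0,3,0,0,0,0.7,0,0,0,0,0,0,0.7,0,0,0,0,0,0],
)

```text
t: 9.1
tcp_pos: [0.3978, -0.0885, 0.2551]
eef_rot: [[-0.867, -0.092, 0.49], [-0.079, 0.996, 0.046], [-0.493, 0.002, -0.87]]
ft_force: [0.6, 0.2, 0.2]
grip_width: 0.0371
```

Run:
```python
from h import *
snap('wrist','w4');show('w4')
s=monitor.get_state();print(s['tcp_pos'],s['q'],s['t'],s['ft_force'],s['grip_width'])
```

```text
[ 0.39783057 -0.08827697  0.25484369] [-0.77337819 -0.60808224  2.198217    0.41043136  1.22979048 -2.51101327] 9.15 [ 0.84069175 -0.38260802  0.45193606] 0.041338525816141385
```

View pics/w4_b.png

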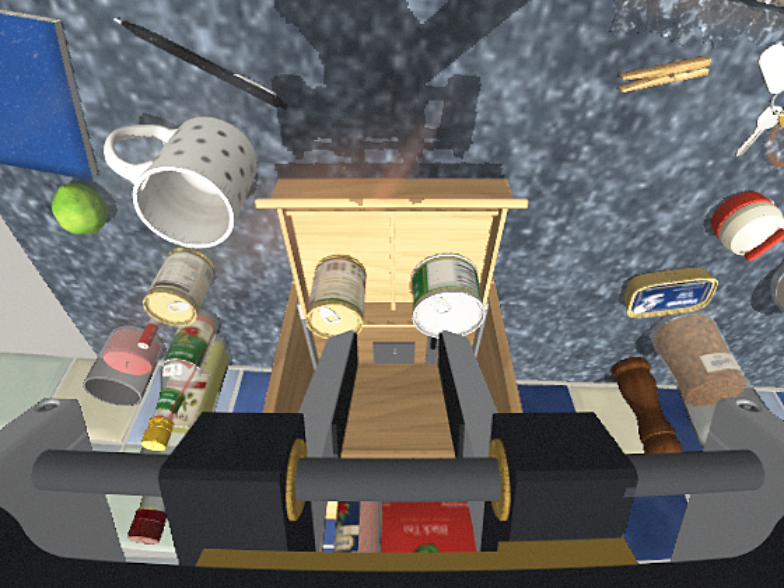

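Run:
```python
import cv2
i=cv2.imread('pics/w4.png')[120:265,170:390]; cv2.imwrite('pics/w4c.png',cv2.resize(i,None,fx=3.6,fy=4,interpolation=cv2.INTER_CUBIC));
```

```text
(no output)
```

View pics/w4c.png

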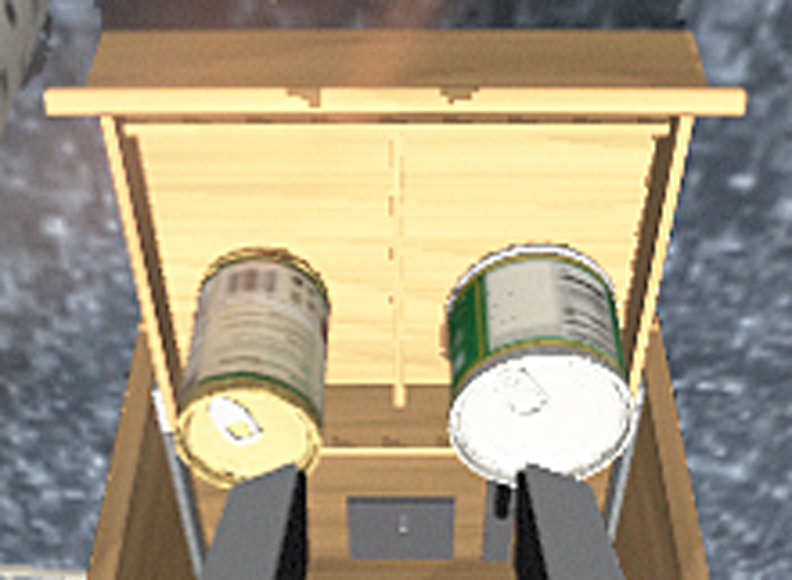

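Run:
```python
from h import *
C=lambda x,y,z:onz('w4',170+x/3.6-.4,120+y/4-.4,z).round(4)
R,L=C(44,90,.085),C(747,90,.085);m=(R+L)/2; print('lip',R,L,np.hypot(*(L-R)[:2]),m, np.arctan2(-(L-R)[0],(L-R)[1]))
R,L=C(150,451,.064),C(612,451,.064);print('backtop',R,L,(R+L)/2)
R,L=C(330,385,.03),C(450,385,.03);print('backfloor',(R+L)/2)
ps=1.633;psi=.094
ex=np.array([np.cos(psi),np.sin(psi)]);ey=np.array([-ex[1],ex[0]])
for n,P in dict(old=C(249,433,.102),oldL=C(177,435,.102),oldR=C(321,435,.102),oldbot=C(249,490,.102),oldtop=C(249,377,.102),wide=C(540,418,.088),widetop=C(540,352,.088),div=C(398,400,.042),divf=C(396,140,.042)).items():
    d=P[:2]-m[:2]; print(n,P,'rel stop x,y mm',(1000*(d@ex-.042)).round(1),(1000*d@ey).round(1))
```

```text
lip [ 0.4445 -0.1981  0.085 ] [0.4245 0.0216 0.085 ] 0.22060845405378282 [ 0.4345  -0.08825  0.085  ] 0.09078300453093939
backtop [ 0.6341 -0.1831  0.064 ] [0.6151 0.0244 0.064 ] [ 0.6246  -0.07935  0.064  ]
backfloor [ 0.6223 -0.0758  0.03  ]
old [ 0.571  -0.1338  0.102 ] rel stop x,y mm 89.6 -58.2
oldL [ 0.5747 -0.1618  0.102 ] rel stop x,y mm 90.7 -86.4
oldR [ 0.5695 -0.1059  0.102 ] rel stop x,y mm 90.7 -30.2
oldbot [ 0.6044 -0.1343  0.102 ] rel stop x,y mm 122.8 -61.8
oldtop [ 0.5415 -0.1333  0.102 ] rel stop x,y mm 60.3 -54.9
wide [ 0.5691 -0.0188  0.088 ] rel stop x,y mm 98.5 56.5
widetop [ 0.5345 -0.025   0.088 ] rel stop x,y mm 63.5 53.6
div [ 0.6177 -0.0723  0.042 ] rel stop x,y mm 141.9 -1.3
divf [ 0.485  -0.0842  0.042 ] rel stop x,y mm 8.7 -0.7
```

send_rows(
  increments=[0.7,3.4,-1.2,-2.6,0,0,0,0.7,3.4,-1.2,-2.6,0,0,0,0.7,3.4,-1.2,-2.6,0,0,0,0.7,3.3,-1.3,-2.6,0,0,0,0.7,0,0,0,0,0,0,0.7,0,0,0,0,0,0],
)

```text
t: 9.9
tcp_pos: [0.5327, -0.1371, 0.152]
eef_rot: [[-0.866, -0.092, 0.491], [-0.08, 0.996, 0.047], [-0.493, 0.001, -0.87]]
ft_force: [-0.0, 0.0, 0.3]
grip_width: 0.0799
```

Run:
```python
from h import *
snap('wrist','w5');show('w5')
s=monitor.get_state();print(s['tcp_pos'],s['q'],s['t'],s['grip_width'])
```

```text
[ 0.53315578 -0.13757739  0.15343058] [-0.61674394 -0.07555182  2.05737527  0.46156296  0.80690415 -2.54284933] 9.95 0.07981169434441011
```

View pics/w5_b.png

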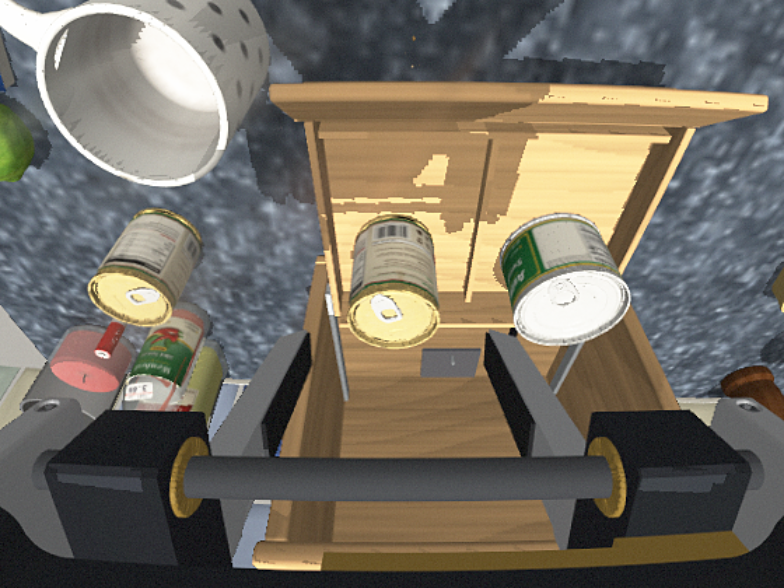

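Run:
```python
from h import *
for p in [(394,316),(348,312),(440,318),(130,294)]: print(onz('w5',p[0]/1.4,p[1]/1.4,.102 if p[0]>200 else .072))
```

```text
[ 0.57132366 -0.13396404  0.102     ]
[ 0.57013104 -0.16189478  0.102     ]
[ 0.57066778 -0.10574595  0.102     ]
[ 0.60143506 -0.31634832  0.072     ]
```

send_rows(
  increments=[0.7,1.6,0.15,-2.9,0,0,0,0.7,1.6,0.15,-2.9,0,0,0,0.7,1.6,0.15,-2.9,0,0,0,0.7,0,0,0,0,0,0],
)

```text
t: 10.45
tcp_pos: [0.5808, -0.1328, 0.0661]
eef_rot: [[-0.866, -0.092, 0.492], [-0.08, 0.996, 0.046], [-0.494, 0.0, -0.87]]
ft_force: [-0.2, 0.1, -0.1]
grip_width: 0.0797
```

send_rows(
  increments=[-0.5,0,0,0,0,0,0,-0.5,0,0,0,0,0,0,-0.5,0,0,0,0,0,0,-0.5,0,0,0,0,0,0,-0.5,0,0,0,0,0,0],
  squeeze=20,
)

```text
t: 11.08
tcp_pos: [0.5833, -0.1346, 0.0689]
eef_rot: [[-0.863, -0.091, 0.496], [-0.08, 0.996, 0.043], [-0.498, -0.003, -0.867]]
ft_force: [-1.4, 0.1, 5.8]
grip_width: 0.0569
```

send_rows(
  increments=[-0.5,0,0,0.8,0,0,0,-0.5,-0.8,-0.07,0,0,0,0,-0.5,-1.6,-0.15,0,0,0,0,-0.5,-1.6,-0.15,0,0,0,0,-0.5,-1.4,-0.13,0,0,0,0,-0.5,0,0,0,0,0,0],
)

```text
t: 11.82
tcp_pos: [0.5265, -0.1388, 0.0745]
eef_rot: [[-0.865, -0.09, 0.493], [-0.079, 0.996, 0.044], [-0.495, -0.001, -0.869]]
ft_force: [0.1, -0.7, -2.1]
grip_width: 0.0573
```

Run:
```python
from h import *
snap('wrist','w6');show('w6');snap('side','s6')
i=cv2.imread('pics/s6.png')[130:330,200:430]; cv2.imwrite('pics/s6c.png',cv2.resize(i,None,fx=3,fy=3,interpolation=cv2.INTER_CUBIC)); 
s=monitor.get_state();print(s['tcp_pos'],s['q'],s['t'],s['grip_width'],s['ft_force'])
```

```text
[ 0.52809172 -0.13928712  0.07532225] [-0.62768437  0.0595218   2.12533521  0.58251499  0.63267428 -2.70908671] 11.925 0.05702043585033936 [-0.43173419 -0.37090403 -2.43195538]
```

View pics/w6_b.png

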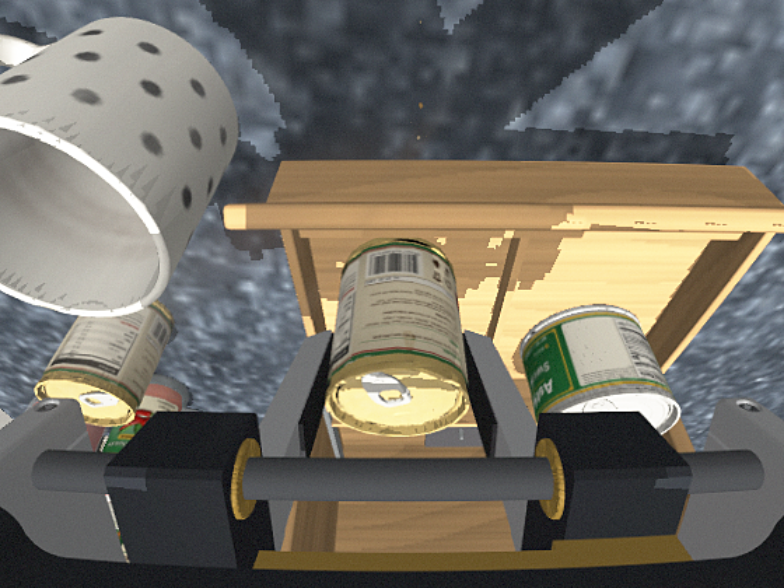

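View pics/s6c.png

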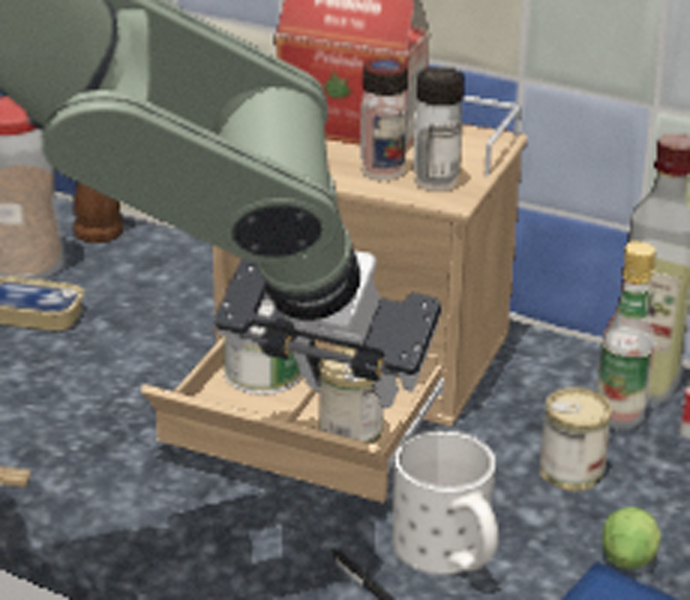

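send_rows(
  increments=[-0.5,-0.4,-0.04,0,0,0,0,-0.5,0,0,-0.4,0,0,0,-0.5,0,0,-0.3,0,0,0,-0.5,0,0,0,0,0,0],
)

```text
t: 12.42
tcp_pos: [0.5253, -0.1393, 0.0689]
eef_rot: [[-0.864, -0.091, 0.495], [-0.08, 0.996, 0.044], [-0.497, -0.001, -0.868]]
ft_force: [0.4, 1.6, 2.3]
grip_width: 0.0568
```

send_rows(
  increments=[-0.5,-0.3,-0.03,0,0,0,0,-0.5,-0.2,-0.02,0,0,0,0,-0.5,0,0,0,0,0,0],
)

```text
t: 12.8
tcp_pos: [0.5202, -0.1404, 0.0691]
eef_rot: [[-0.864, -0.09, 0.496], [-0.079, 0.996, 0.043], [-0.498, -0.002, -0.867]]
ft_force: [5.3, 1.4, 0.5]
grip_width: 0.057
```

send_rows(
  increments=[-0.5,-0.2,-0.02,0,0,0,0,-0.5,0,0,0,0,0,0],
)

```text
t: 13.05
tcp_pos: [0.5186, -0.1406, 0.0694]
eef_rot: [[-0.863, -0.09, 0.497], [-0.079, 0.996, 0.043], [-0.499, -0.002, -0.867]]
ft_force: [6.2, 2.2, 0.1]
grip_width: 0.0569
```

send_rows(
  increments=[-0.5,-0.3,-0.03,0,0,0,0,-0.5,0,0,0,0,0,0],
)

```text
t: 13.3
tcp_pos: [0.516, -0.1409, 0.0698]
eef_rot: [[-0.863, -0.09, 0.497], [-0.079, 0.996, 0.043], [-0.499, -0.002, -0.866]]
ft_force: [7.6, 2.9, 1.2]
grip_width: 0.0572
```

Run:
```python
from h import *
snap('wrist','w7');i=cv2.imread('pics/w7.png')[100:330,130:500];cv2.imwrite('pics/w7c.png',cv2.resize(i,None,fx=2.1,fy=2.1,interpolation=cv2.INTER_CUBIC));snap('side','s7')
i=cv2.imread('pics/s7.png')[210:310,240:360]; cv2.imwrite('pics/s7c.png',cv2.resize(i,None,fx=5,fy=5,interpolation=cv2.INTER_CUBIC)); 
s=monitor.get_state();print(s['tcp_pos'],s['q'],s['t'],s['grip_width'],s['ft_force'])
```

```text
[ 0.51595548 -0.14088689  0.06975711] [-0.65186809  0.04848807  2.1546879   0.60985208  0.62666762 -2.75768032] 13.4 0.057224915600691324 [7.80333917 2.8660502  1.62325272]
```

View pics/w7c.png

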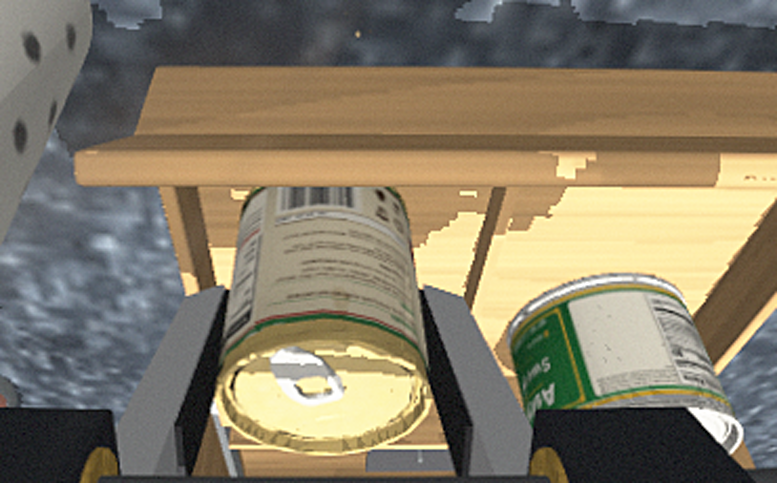

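View pics/s7c.png

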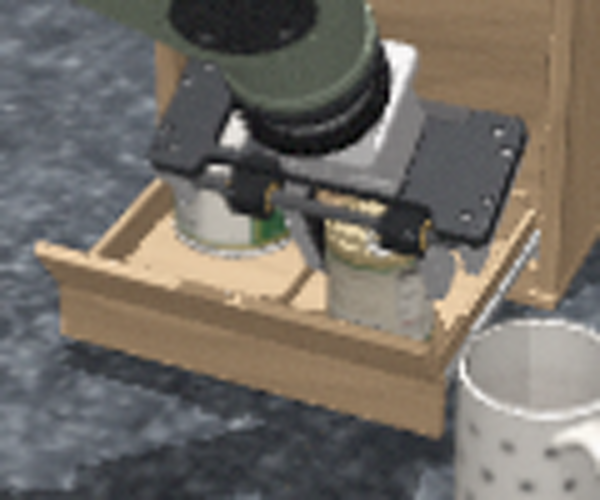

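Run:
```python
from h import *
C=lambda x,y,z:onz('w7',130+x/2.1-.3,100+y/2.1-.3,z).round(4)
ex=np.array([.9956,.094]);ey=np.array([-.094,.9956])
l=C(77,152,.085);m=l[:2]+.111*ey; print('lipR',l,'mid',m)
P=C(322,395,.102);P2=C(322,345,.102);P3=C(322,452,.102)
for q in(P,P2,P3):
  d=q[:2]-m;print(q,d@ex-.042,d@ey)
```

```text
lipR [ 0.4435 -0.1969  0.085 ] mid [ 0.433066  -0.0863884]
[ 0.5093 -0.1404  0.102 ] 0.028821479999999976 -0.060939944960000006
[ 0.4845 -0.1426  0.102 ] 0.003923799999999984 -0.06079906496000001
[ 0.5463 -0.1371  0.102 ] 0.06596888000000001 -0.06113246496000001
```

send_rows(
  increments=[0.7,0,0,0,0,0,0,0.7,0,0,0,0,0,0,0.7,0,0,0,0,0,0,0.7,0,0,2,0,0,0,0.7,0,0,3,0,0,0,0.7,0,0,4,0,0,0,0.7,0,0,4,0,0,0,0.7,-1,0,4,0,0,0,0.7,0,0,0,0,0,0],
)

```text
t: 14.52
tcp_pos: [0.5055, -0.1418, 0.2422]
eef_rot: [[-0.862, -0.091, 0.499], [-0.082, 0.996, 0.039], [-0.5, -0.007, -0.866]]
ft_force: [0.8, -0.1, -0.4]
grip_width: 0.0797
```

Run:
```python
from h import *
snap('wrist','w8');show('w8')
i=cv2.imread('pics/w8.png')[110:290,80:340];cv2.imwrite('pics/w8c.png',cv2.resize(i,None,fx=3,fy=3,interpolation=cv2.INTER_CUBIC))
s=monitor.get_state();print(s['tcp_pos'],s['q'],s['t'],s['grip_width'],s['ft_force'])
```

```text
[ 0.5043851  -0.14085973  0.23938461] [-0.66957576 -0.25237346  2.0144029   0.41029808  1.02302924 -2.48527807] 14.575 0.07969518393964091 [-0.48200499  0.39960146 -0.50102018]
```

View pics/w8_b.png

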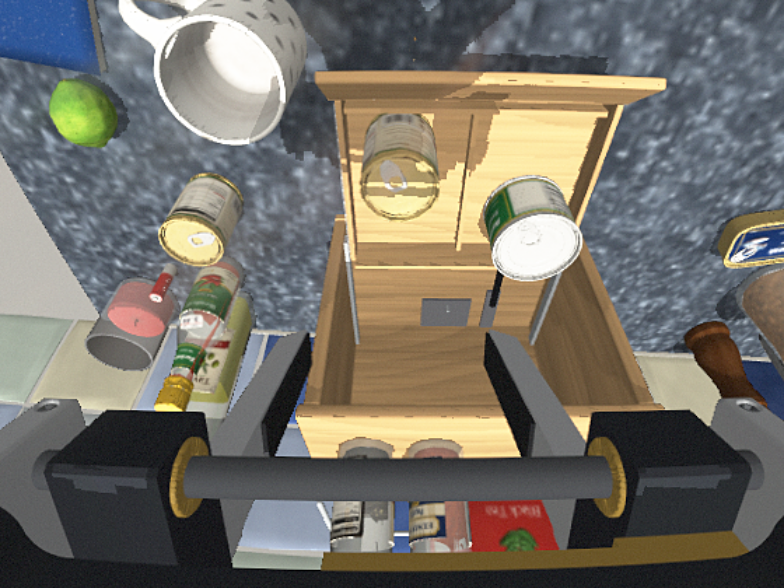

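View pics/w8c.png

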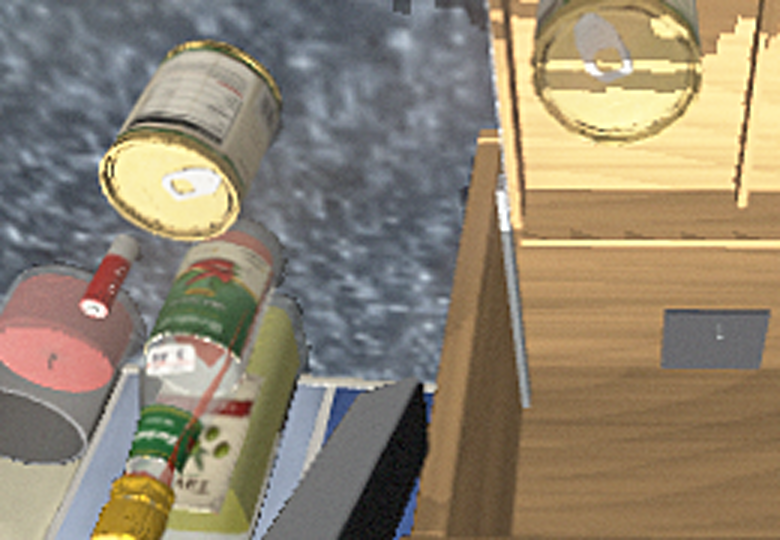

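Run:
```python
from h import *
ex=np.array([.9956,.094]);ey=np.array([-.094,.9956])
B=lambda x,y,z:onz('w8',x/1.4,y/1.4,z)
R,L=B(316,76,.085),B(666,80,.085);m=((R+L)/2)[:2];print(R,L,m,np.hypot(*(L-R)[:2]),np.arctan2(-(L-R)[0],(L-R)[1]))
for n,q in dict(old=B(400,182,.102),oldL=B(362,180,.102),oldR=B(439,182,.102),oldn=B(400,145,.102),oldf=B(400,219,.102),wide=B(533,240,.088),back=B(430,268,.064)).items():
  d=q[:2]-m;print(n,q,(d@ex-.042)*1e3,1e3*d@ey)
D=lambda x,y:onz('w8',80+x/3-.3,110+y/3-.3,.072)
for p in [(170,187),(100,180),(243,190),(172,134),(172,240)]: print('new',D(*p))
```

```text
[ 0.44779295 -0.19732838  0.085     ] [0.42614379 0.02135704 0.085     ] [ 0.43696837 -0.08798567] 0.2197544031936044 0.09867530968939495
old [ 0.50866766 -0.13917394  0.102     ] 24.572111041719044 -57.702780852943185
oldL [ 0.50955439 -0.16554662  0.102     ] 22.975914576887963 -84.04276702342939
oldR [ 0.50600305 -0.11220751  0.102     ] 24.454073677553165 -30.604523347723603
oldn [ 0.480655   -0.14187662  0.102     ] -3.571341495455148 -57.76037563754208
oldf [ 0.54090531 -0.13606158  0.102     ] 56.96048231939822 -57.63445511707319
wide [ 0.56241354 -0.02321128  0.088     ] 88.98200853538488 52.69753859754864
back [ 0.62652   -0.0989614  0.064    ] 145.68587978315128 -28.745294131693086
new [ 0.60577216 -0.31775668  0.072     ]
new [ 0.60448489 -0.34690508  0.072     ]
new [ 0.60464847 -0.28693306  0.072     ]
new [ 0.57726844 -0.30976802  0.072     ]
new [ 0.63747511 -0.32495615  0.072     ]
```

Run:
```python
from h import *
D=lambda x,y,z:onz('w8',80+x/3-.3,110+y/3-.3,z)
print('bottle near base',D(250,230,0.0),'red',D(122,240,0),'lime',onz('w8',83/1.4,112/1.4,.024),'mug rim',[onz('w8',x/1.4,y/1.4,.091) for x,y in((157,75),(283,85),(225,143))])
```

```text
bottle near base [ 0.70006831 -0.32242757  0.        ] red [ 7.14795405e-01 -3.96905073e-01  5.55111512e-17] lime [ 0.51307503 -0.40287289  0.024     ] mug rim [array([ 0.45160234, -0.29467294,  0.091     ]), array([ 0.45259496, -0.21693343,  0.091     ]), array([ 0.49538528, -0.26043507,  0.091     ])]
```

send_rows(
  increments=[0.7,1.5,-3.4,-1,-0.008,0.087,0,0.7,1.5,-3.4,-1,-0.008,0.087,0,0.7,1.5,-3.4,-1,0,0,0,0.7,1.5,-3.4,-1,0,0,0,0.7,1.4,-3.4,-1,0,0,0,0.7,0,0,0,0,0,0,0.7,0,0,0,0,0,0],
)

```text
t: 15.45
tcp_pos: [0.5769, -0.3089, 0.1857]
eef_rot: [[-0.938, -0.092, 0.333], [-0.086, 0.996, 0.033], [-0.334, 0.002, -0.942]]
ft_force: [0.2, 0.7, 0.2]
grip_width: 0.0802
```

Run:
```python
from h import *
snap('wrist','w9');show('w9')
s=monitor.get_state();print(s['tcp_pos'],s['eef_rot'],s['q'],s['t'],s['grip_width'],s['ft_force'])
```

```text
[ 0.57724375 -0.30880215  0.18662353] [[-9.38059161e-01 -9.24437648e-02  3.33914899e-01]
 [-8.68306957e-02  9.95717608e-01  3.17313027e-02]
 [-3.35418306e-01  7.71776205e-04 -9.42068981e-01]] [-0.75793809  0.2149766   1.61406761  0.28742202  1.09958259 -2.52490652] 15.5 0.0800784289691459 [-0.03986559  0.01956349  0.09596321]
```

View pics/w9_b.png

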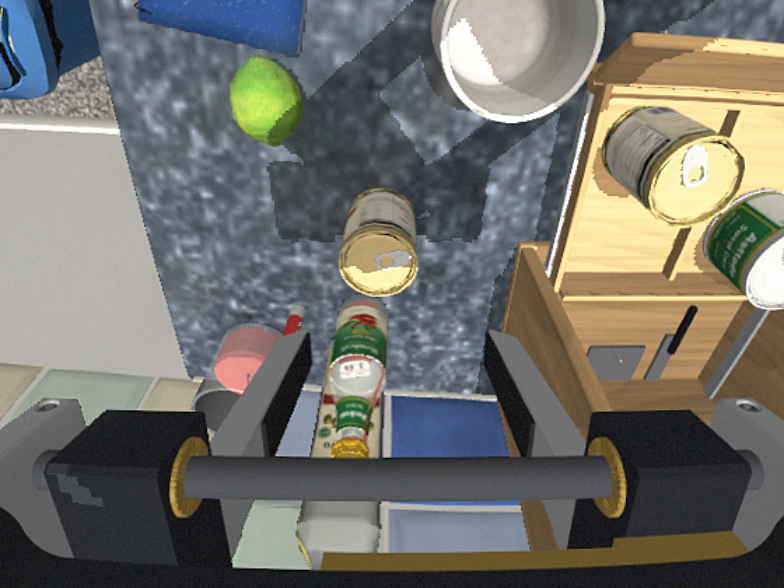

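Run:
```python
from h import *
for p in [(378,263),(339,259),(418,262),(378,232),(378,296)]: print(onz('w9',p[0]/1.4,p[1]/1.4,.072))
```

```text
[ 0.60661299 -0.31835847  0.072     ]
[ 0.60573546 -0.34627319  0.072     ]
[ 0.60313618 -0.28991218  0.072     ]
[ 0.58135478 -0.32003935  0.072     ]
[ 0.63648311 -0.31638175  0.072     ]
```

send_rows(
  increments=[0.7,0.1,-0.6,-3.2,0,0,0,0.7,0.2,-0.5,-3.2,0,0,0,0.7,1.1,0.1,-3.0,0,0,0,0.7,1.1,0.1,-3.0,0,0,0,0.7,1.0,0,-3.0,0,0,0,0.7,0,0,0,0,0,0,0.7,0,0,0,0,0,0],
)

```text
t: 16.38
tcp_pos: [0.6134, -0.3191, 0.0355]
eef_rot: [[-0.937, -0.092, 0.337], [-0.088, 0.996, 0.029], [-0.338, -0.003, -0.941]]
ft_force: [0.1, 0.1, 0.2]
grip_width: 0.0799
```

send_rows(
  increments=[-0.5,0,0,0,0,0,0,-0.5,0,0,0,0,0,0,-0.5,0,0,0,0,0,0,-0.5,0,0,0,0,0,0,-0.5,0,0,0,0,0,0],
  squeeze=20,
)

```text
t: 17.0
tcp_pos: [0.6134, -0.3197, 0.0352]
eef_rot: [[-0.937, -0.092, 0.337], [-0.087, 0.996, 0.029], [-0.338, -0.002, -0.941]]
ft_force: [-3.4, 0.8, 5.3]
grip_width: 0.057
```

send_rows(
  increments=[-0.5,0,0,1.5,0,0,0,-0.5,-1,0,3,0,0,0,-0.5,-1.3,0,3.5,0,0,0,-0.5,-1.3,1.5,3,0,0,0,-0.5,0,4,0,0,0,0,-0.5,0,4,0,0,0,0,-0.5,0,4,0,0,0,0,-0.5,0,3.5,0,0,0,0,-0.5,0,1.7,0,0,0,0,-0.5,0,0,0,0,0,0],
)

```text
t: 18.25
tcp_pos: [0.577, -0.1315, 0.1441]
eef_rot: [[-0.937, -0.094, 0.336], [-0.089, 0.996, 0.03], [-0.337, -0.002, -0.942]]
ft_force: [0.6, -0.1, -2.1]
grip_width: 0.0573
```

Run:
```python
from h import *
snap('wrist','w10');show('w10');snap('side','s10')
i=cv2.imread('pics/s10.png')[130:330,200:430]; cv2.imwrite('pics/s10c.png',cv2.resize(i,None,fx=3,fy=3,interpolation=cv2.INTER_CUBIC)); 
s=monitor.get_state();print(s['tcp_pos'],s['eef_rot'],s['q'],s['t'],s['grip_width'],s['ft_force'])
```

```text
[ 0.57734927 -0.13318717  0.14431261] [[-0.93733047 -0.09141926  0.33623521]
 [-0.08687642  0.99580951  0.0285641 ]
 [-0.33743753 -0.00243691 -0.94134477]] [-0.47887609  0.09929728  1.84373896  0.22909103  0.91714924 -2.25556638] 18.35 0.05730945298476742 [-0.29389964 -0.07025503 -1.98809278]
```

View pics/w10_b.png

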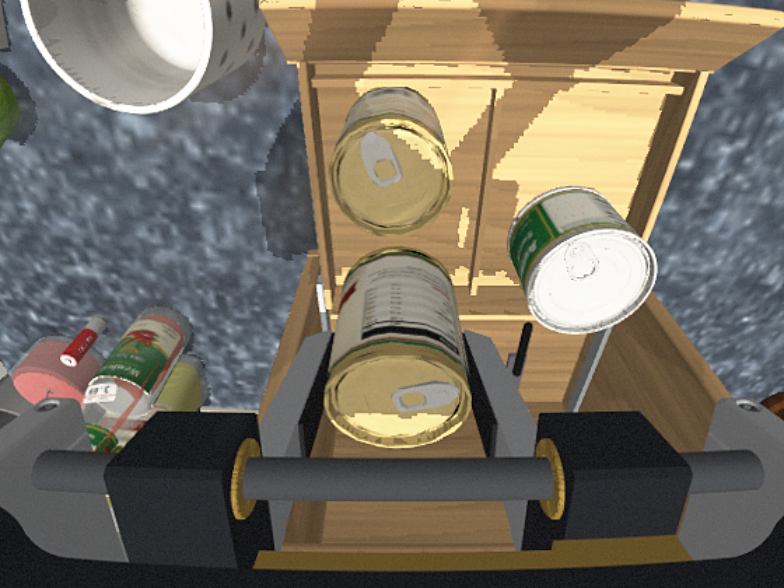

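View pics/s10c.png

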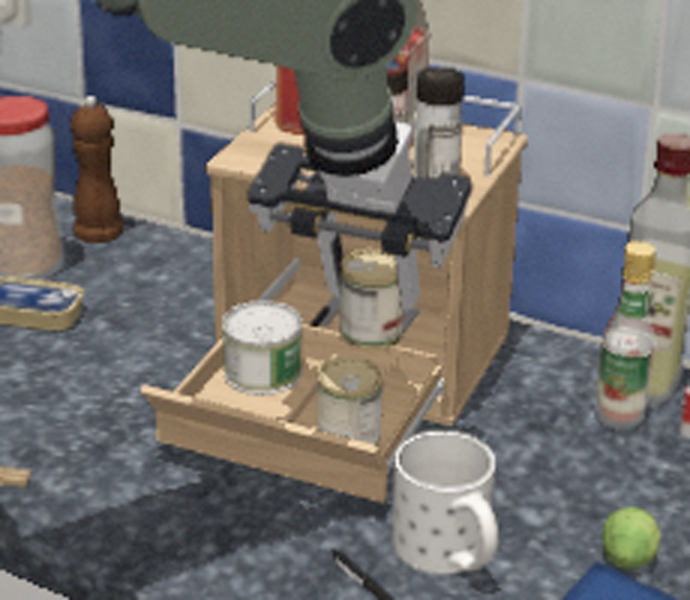

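Run:
```python
from h import *
B=lambda x,y,z:onz('w10',x/1.4,y/1.4,z).round(4)
print('old',B(391,176,.102),B(332,172,.102),B(451,176,.102),B(391,232,.102),B(391,120,.102),'wide',B(583,266,.088),B(583,332,.088))
print('held',B(398,395,.18))
print('backtop',B(490,317,.064),'stop',B(500,86,.044))
```

```text
old [ 0.5118 -0.1391  0.102 ] [ 0.5124 -0.1658  0.102 ] [ 0.5092 -0.1121  0.102 ] [ 0.5406 -0.1367  0.102 ] [ 0.4871 -0.1413  0.102 ] wide [ 0.5596 -0.0266  0.088 ] [ 0.6085 -0.0086  0.088 ]
held [ 0.5672 -0.1306  0.18  ]
backtop [ 0.6216 -0.0621  0.064 ] stop [ 0.4792 -0.0847  0.044 ]
```

send_rows(
  increments=[-0.5,0.4,0,0,0,0,0,-0.5,0,-0.1,-2.2,0,0,0,-0.5,0,0,-2.2,0,0,0,-0.5,0,0,-2.0,0,0,0,-0.5,0,0,-0.7,0,0,0,-0.5,0,0,-0.4,0,0,0,-0.5,0,0,0,0,0,0],
)

```text
t: 19.23
tcp_pos: [0.5815, -0.1337, 0.0695]
eef_rot: [[-0.937, -0.091, 0.336], [-0.087, 0.996, 0.029], [-0.338, -0.002, -0.941]]
ft_force: [-0.1, 0.6, -0.9]
grip_width: 0.0576
```

send_rows(
  increments=[-0.5,0,0,-0.3,0,0,0,-0.5,0,0,-0.2,0,0,0,-0.5,0,0,0,0,0,0],
)

```text
t: 19.6
tcp_pos: [0.5821, -0.1334, 0.0651]
eef_rot: [[-0.937, -0.092, 0.338], [-0.087, 0.996, 0.029], [-0.339, -0.002, -0.941]]
ft_force: [-0.5, 0.9, 2.9]
grip_width: 0.057
```

Run:
```python
from h import *
snap('wrist','w11');show('w11')
s=monitor.get_state();print(s['tcp_pos'],s['q'],s['t'],s['grip_width'],s['ft_force'])
```

```text
[ 0.5820951  -0.13341993  0.06512263] [-0.47559921  0.22600254  1.88970363  0.26869111  0.74782211 -2.31051916] 19.65 0.05673250453806362 [0.55450841 0.61485731 3.15144286]
```

View pics/w11_b.png

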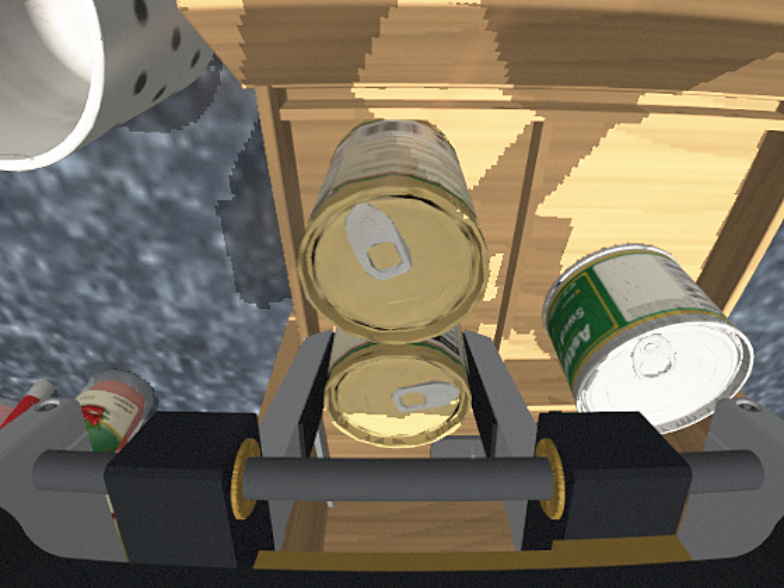

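send_rows(
  increments=[0.6,0,0,0,0,0,0,0.6,0,0,0,0,0,0,0.6,0,0,0,0,0,0,0.6,-0.3,0,2,0,0,0,0.6,-1,0,3.5,0,0,0,0.6,-2,0,4,0,0,0,0.6,-3,0.5,4,0.008,-0.087,0,0.6,-4,1,4,0.008,-0.087,0,0.6,-4,1,2,0,0,0,0.6,-3,1,0,0,0,0],
)

```text
t: 20.9
tcp_pos: [0.4074, -0.0986, 0.2611]
eef_rot: [[-0.863, -0.091, 0.496], [-0.082, 0.996, 0.041], [-0.498, -0.005, -0.867]]
ft_force: [0.1, -0.7, 0.1]
grip_width: 0.075
```

send_rows(
  increments=[0.6,-1,1,0,0,0,0,0.6,0,0,0,0,0,0,0.6,0,0,0,0,0,0],
)

```text
t: 21.28
tcp_pos: [0.3983, -0.0885, 0.259]
eef_rot: [[-0.865, -0.092, 0.494], [-0.08, 0.996, 0.044], [-0.496, -0.002, -0.869]]
ft_force: [0.5, 0.2, 0.3]
grip_width: 0.0753
```

Run:
```python
from h import *
snap('wrist','w12');show('w12')
i=cv2.imread('pics/w12.png')[100:290,170:400];cv2.imwrite('pics/w12c.png',cv2.resize(i,None,fx=3,fy=3,interpolation=cv2.INTER_CUBIC))
s=monitor.get_state();print(s['tcp_pos'],s['q'],s['t'],s['grip_width'],s['ft_force'])
```

```text
[ 0.39830499 -0.08841669  0.25893108] [-0.772857   -0.61346627  2.19377282  0.40995889  1.23399064 -2.50842263] 21.325 0.0751078674486072 [-0.29695066  0.04724057  1.44512235]
```

View pics/w12c.png

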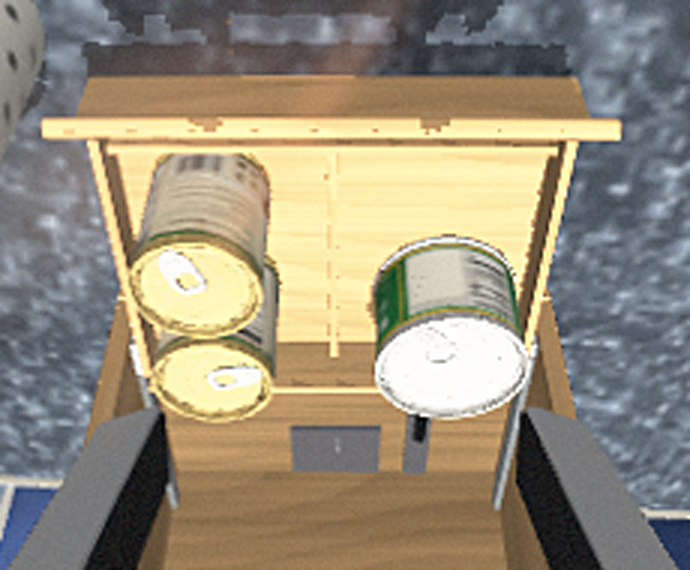

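send_rows(
  increments=[-1,0,0,-2,-0.008,0.087,-0.075,-1,0,0,-3,-0.008,0.087,-0.075,-1,0,0,-4,0,0,0,-1,0,0,-4,0,0,0,-1,0,0,-4,0,0,0,-1,0,0,-2,0,0,0,-1,0,0,-1,0,0,0,-1,0,0,0,0,0,0],
)

```text
t: 22.32
tcp_pos: [0.3979, -0.088, 0.0584]
eef_rot: [[-0.941, 0.057, 0.335], [0.049, 0.998, -0.032], [-0.336, -0.014, -0.942]]
ft_force: [0.1, -0.1, -0.1]
grip_width: 0.0012
```

Run:
```python
from h import *
s=monitor.get_state();print(s['tcp_pos'],s['eef_rot'],s['q'],s['t'],s['grip_width'],s['ft_force'])
```

```text
[ 0.3979201  -0.08804296  0.05840843] [[-0.94054406  0.05708282  0.3348409 ]
 [ 0.04923373  0.99827806 -0.03188988]
 [-0.33608469 -0.01350837 -0.94173489]] [-0.56351951 -0.19748539  2.33748911  0.23605374  0.7069499  -2.23667338] 22.325 0.0011976795802722032 [ 0.14542818 -0.05501315 -0.12629241]
```

send_rows(
  increments=[-1,1.5,0,-0.5,0,0,0,-1,1.2,0,0,0,0,0,-1,0.5,0,0,0,0,0,-1,0.5,0.05,0,0,0,0,-1,0.6,0.06,0,0,0,0,-1,0.8,0.08,0,0,0,0,-1,0.8,0.08,0,0,0,0,-1,0.8,0.08,0,0,0,0],
)

```text
t: 23.32
tcp_pos: [0.4652, -0.0845, 0.0537]
eef_rot: [[-0.94, 0.057, 0.336], [0.049, 0.998, -0.033], [-0.337, -0.014, -0.941]]
ft_force: [-2.4, -0.7, 0.3]
grip_width: 0.0002
```

send_rows(
  increments=[-1,0.9,0.09,0,0,0,0,-1,0.9,0.09,0,0,0,0,-1,0.9,0.09,0,0,0,0,-1,0.9,0.09,0,0,0,0,-1,0.9,0.09,0,0,0,0,-1,0.9,0.09,0,0,0,0,-1,0.8,0.08,0,0,0,0,-1,0.8,0.08,0,0,0,0,-1,0.7,0.07,0,0,0,0,-1,0.6,0.05,0,0,0,0],
)

```text
t: 24.58
tcp_pos: [0.5474, -0.0763, 0.0535]
eef_rot: [[-0.941, 0.057, 0.334], [0.049, 0.998, -0.032], [-0.335, -0.014, -0.942]]
ft_force: [-6.3, -2.1, 1.6]
grip_width: 0.0005
```

send_rows(
  increments=[-1,0.6,0.05,0,0,0,0,-1,0.6,0.05,0,0,0,0,-1,0.6,0.05,0,0,0,0,-1,0.6,0.05,0,0,0,0,-1,0.5,0.05,0,0,0,0,-1,0.5,0.05,0,0,0,0,-1,0,0,0,0,0,0],
)

```text
t: 25.45
tcp_pos: [0.5791, -0.0725, 0.052]
eef_rot: [[-0.942, 0.056, 0.33], [0.049, 0.998, -0.031], [-0.331, -0.013, -0.944]]
ft_force: [-7.8, -1.7, 0.4]
grip_width: 0.0005
```

send_rows(
  increments=[-1,0.4,0.04,0,0,0,0,-1,0.4,0.04,0,0,0,0,-1,0.3,0.03,0,0,0,0,-1,0,0,0,0,0,0],
)

```text
t: 25.95
tcp_pos: [0.5888, -0.0713, 0.0514]
eef_rot: [[-0.943, 0.056, 0.327], [0.048, 0.998, -0.031], [-0.328, -0.013, -0.944]]
ft_force: [-10.6, -2.1, 0.8]
grip_width: 0.0004
```

send_rows(
  increments=[-1,0.3,0.03,0,0,0,0,-1,0.2,0.02,0,0,0,0,-1,0,0,0,0,0,0],
)

```text
t: 26.32
tcp_pos: [0.5896, -0.0702, 0.0489]
eef_rot: [[-0.946, 0.055, 0.319], [0.048, 0.998, -0.029], [-0.32, -0.012, -0.947]]
ft_force: [-18.7, -3.3, 3.9]
grip_width: 0.0004
```

send_rows(
  increments=[-1,-1.0,-0.1,0,0,0,0,-1,-1.5,-0.15,0,0,0,0,-1,-3,-0.3,0,0,0,0,-1,-3,-0.3,0,0,0,0,-1,-4,0,2,0,0,0,-1,-4,0,4,0,0,0,-1,-2,0,5,0,0,0,-1,0,0,5,0,0,0,-1,0,0,4,0,0,0,-1,0,0,0,0,0,0],
)

```text
t: 27.58
tcp_pos: [0.4168, -0.082, 0.2609]
eef_rot: [[-0.935, 0.058, 0.349], [0.047, 0.998, -0.039], [-0.35, -0.02, -0.936]]
ft_force: [0.2, -0.4, -0.1]
grip_width: 0.0004
```

Run:
```python
from h import *
snap('wrist','w13');show('w13');snap('side','s13')
i=cv2.imread('pics/s13.png')[110:330,250:480]; cv2.imwrite('pics/s13c.png',cv2.resize(i,None,fx=2.6,fy=2.6,interpolation=cv2.INTER_CUBIC)); 
s=monitor.get_state();print(s['tcp_pos'],s['q'],s['t'],s['grip_width'],s['ft_force'])
```

```text
[ 0.41378417 -0.08048039  0.25512095] [-0.51325597 -0.46063969  2.07106157  0.14684022  1.21395505 -2.05897255] 27.675 0.0002700994353398833 [-0.15514136 -0.0441888   0.24855366]
```

View pics/w13_b.png

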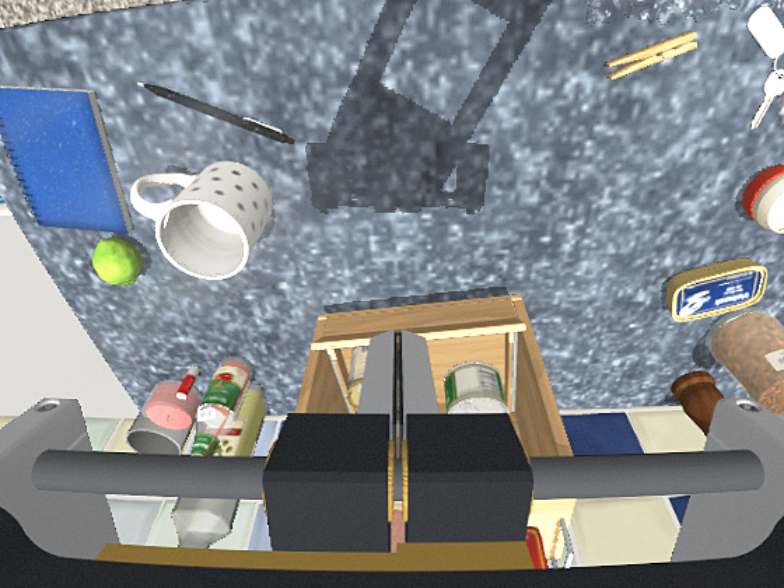

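View pics/s13c.png

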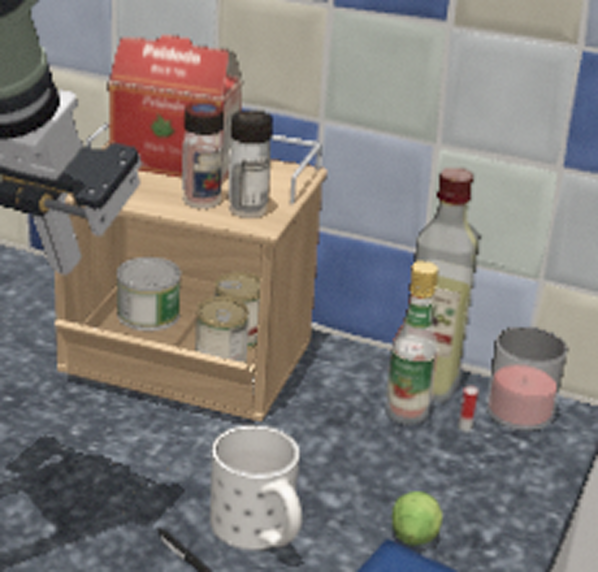

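Run:
```python
from h import *
S=lambda x,y,z,f='s13':onz(f,250+x/2.6-.3,110+y/2.6-.3,z)
o=np.array([.704,-.065]);ex=np.array([.9956,.094]);ey=np.array([-.094,.9956])
for n,q in dict(old=S(222,313,.102),new=S(238,290,.102),wide=S(149,275,.088),lipL=S(57,323,.085),lipR=S(254,375,.085)).items():
  d=q[:2]-o;print(n,q,(d@ex)*1e3,1e3*d@ey)
a=cv2.imread('pics/side0.png').astype(int);b=cv2.imread('pics/s13.png').astype(int)
d=(abs(a-b).max(2)>40).astype('uint8')*255;cv2.imwrite('pics/diff.png',d)
```

```text
old [ 0.65045615 -0.13064234  0.102     ] -59.4786342919348 -60.3203888327071
new [ 0.70478557 -0.12474928  0.102     ] -4.8343187179964335 -59.560227296921475
wide [ 0.70943814 -0.00969093  0.088     ] 10.61326165057813 54.554523802686795
lipL [0.56936982 0.03009946 0.085     ] -125.09846100707597 107.33625749038438
lipR [ 0.57949864 -0.20117121  0.085     ] -136.7536485535288 -123.86892663561156
```

View pics/diff.png

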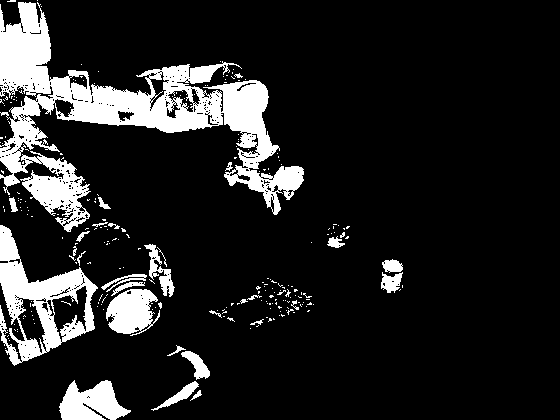

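```bash
python3 -c "
from plant import job
print(job.hand_in())"
```

```text
the job is handed in; nothing more can be done
None
```

The job is done and handed in at about 28 s of the 72 s allowed. I tripped the latch and drew the tray fully out. The old tin now stands at the front stop of the right-hand lane with the new tin behind it, and the tray is pushed home and latched.

**Final checks:**
- **Tray and surroundings:** in the side picture before and after, only the arm with its shadow and the two narrow tins differ. The tray front is back at its shut position, and the wide tin, jars, carton, mug and lime are unchanged.
- **Tins:** both narrow tins are upright in one lane. The old one measures within about 6 mm of the stop position. The two tins read 55 mm apart centre to centre, although they are 57 mm wide, so that reading is 2–3 mm off.
- **Robot:** the gripper is clear of everything and the wrist force reads about zero. The highest wrist force I saw at the end of a move was about 19 N. Joint 6 came to within about 0.06 rad of its limit while I placed the old tin.

**Disagreement:** two mid-task wrist views put the wide tin up to 10 mm nearer the front than before. A later view from the first viewpoint and the side-picture comparison both show it did not move, so I treated those readings as measurement error.

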